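# Lock a sample vial in the cam clamp

## Robot

A 6-joint arm with a two-finger parallel gripper is mounted at the origin on a cart in front of the work surface, level with it; the furniture and walls round the work are solid. World frame = base frame: x ahead of the robot, y to its left, z up, the work surface at z = 0. Lengths are in m, angles in rad, forces in N, time in s.
With the tool pointing down it reaches from about 0.3 to 0.875 m from the base axis. Payload 6.4 kg.
Tool frame: the origin (TCP) lies at the very end of the fingers, on their centre line; the grasp point (between the pads) lies 19 mm behind it; x points along the fingers, z is the direction in which the jaws open and shut, and the axes are right-handed (so a half turn about x gives the same grasp; the last joint's range is limited). The gripper opens to 85 mm and grips with 20 to 120 N. Pads are 22 mm wide; open, the fingers measure 114 mm over their backs; the gripper's body (76 mm by 85 mm) begins 54 mm behind the grasp point. The pads swing forward as they close: fully open they stand 13 mm farther back than shut.
Start: joints at [-1.326, 0.181, 1.607, -0, 1.354, -0.206], TCP at [0.251, -0.518, 0.203] pointing down, gripper open.
Joint ranges: [-2.99, 2.99], [-0.89, 2.07], [0.3, 2.58], [-1.14, 4.28], [0, 2.63], [-3.12, 3.12]. Speed limits (rad/s): [2.57, 2.57, 3.01, 3.14, 3.14, 3.14].

## Interface

Orientations are given as a unit quaternion [x, y, z, w].
In Python, from cell import read_state, read_camera, get_calibration, close_job, search_frame, landmark_of gives the robot as it stands.
- The arm moves only by the tool carry_out, never from a script. Its arguments are lists of equal length, an entry for each row: "dp": the shift along the tool's x, y, z in cm, a list of three; "dr": the turn, a rotation vector about the tool's x, y, z in degrees, a list of three. A call has exactly 5 rows; each row shifts and turns the commanded pose from where the row before left it, along the tool's axes as they then stand; what a row does not reach is not made up. A row lasts 1/8 s, in which the tool goes at most 62.5 mm and 10.7 degrees, less where a joint would pass 70% of its speed; a pose out of reach is approached as far as the arm can. A call with a gripper value outside its range is refused whole. "claw" is the opening, from 0 (shut) to 1 (fully open), set as the call begins (left out, the last holds). The fingers move at their own pace and stop on an object; "grip_force" is the grip in N (left out, the last holds). Time passes only in rows, so rows that do not move let the fingers close, or fill a call up. It gives the time, the measured TCP pose, the force and the opening at its end, in the units of the state.
- read_state(): the state, without advancing time (a new reading comes with each control period).
- read_camera(name): name is "side" or "top" or "wrist"; returns the picture (420x560x3 uint8, red, green, blue); there is no depth.
- get_calibration(name): a dict with "fx", "fy", "cx", "cy" (pixels), "position" and "attitude" of the camera in the world; the wrist camera has in their place "mount" (4x4, takes a point from camera to tool coordinates, whose origin is the TCP and whose axes are the tool frame's). Camera axes: x right, y down, z forward; pixel columns grow to the right and rows downward; lengths in m; the calibration is good to about 2 mm. A picture is of the moment at which its call begins: read the wrist's pose just before it. get_calibration takes no time and is no camera call.
- close_job(): hands the job in, once; it reports no verdict.
Trained networks look in the newest picture that a camera, given by its name, has taken for a name from the list of things; names that differ only in an ending like _2 or _b are one class to them, and where a whole thing is asked for, a point or a joint stands for the part that bears it (a point fixed in the world has none). Each returns a list of dicts, best first, with "confidence" (0 to 1); they miss things now and then, are a little off and sometimes report something else, mostly with a low value. They report only what shows in the picture. A call takes as long as a camera call. They do not tell look-alikes from the thing itself.
- search_frame(camera, label): "location" ([x, y, z] in m, in world coordinates, good to about 4 mm: the middle of the surface that is visible of it).
- landmark_of(camera, label): "location" ([x, y, z] in m, in world coordinates, good to about 4 mm: a listed point, or the origin of a listed thing).
The state is a dict: "clock": time; "qpos": joint angles; "joint_velocities": joint speeds; "tau": joint torques, N m; "tool_pos": TCP position; "eef_rot": TCP orientation; "contact_force": force on the tool from outside, world axes, zero at the start; "ft_torque": the same for the moment, N m; "opening": finger opening in m.
Only numpy, scipy, OpenCV 4.12 (cv2) and the standard library are available. Lean on these libraries where they do the work, as an engineer would, in place of code of your own. Each camera call takes 0.05 s, during which the arm holds its last target. There are 200 camera calls.

## Task

Stand the blue-capped vial in the nest of the cam clamp and let go of it, then push the red lever round its quarter turn until you feel it meet its brass stop pin. Seat it there by leaning the fingers on the lever's side with 12 to 15 N for one second, and never press on the lever with more than 20 N. Leave the other things where they stand.

Things in the scene. Friction and masses are not known exactly. Their poses are not given: they have to be found in the camera images.
- clamp: aluminium clamp plate screwed to the worktop, 84 (x) by 110 (y) by 12 mm, y -33 to +77 mm; origin on the lever's upright hinge axis at worktop level, y towards the grey vial nest: two side walls (inner faces x = +-17 mm, y 18 to 52 mm, lips leaning out to x = +-29 mm) and a back wall (inner face y = 50 mm), all up to 32 mm above the worktop, open towards the steel cam under the lever hub
- nest (a point): where the centre of the vial's underside is once clamped: on the nest floor, 12 mm above the worktop, 36.5 mm from the hinge axis along the clamp's y; axes as the clamp's. With the lever open the vial has room up to 5 mm nearer the hinge and 3.5 mm to either side (best put in about 3 mm nearer the hinge); the closing cam (top 29 mm above the worktop) slides it home against the back wall
- lever_hinge (a point): on the lever's upright hinge axis, 36 mm above the worktop, at the height of the handle's centre line; axes as the clamp's
- lever_grip (a point): on the centre line of the lever's red handle, 62 mm from the hinge axis, 36 mm above the worktop. The handle is a level round bar 18 mm thick (27 to 45 mm above the worktop) reaching from 29 to 87 mm from the axis, with free space around and below it outside the base plate
- lever_arm: the red-handled lever, hub 24 mm across and 47 mm high; origin on the hinge axis at worktop level, frame aligned with the clamp's when the lever's angle is 0 (handle midway between the clamp's -x and -y). It starts at about -0.1 to 0.3 rad and turns anticlockwise seen from above; friction holds it wherever it is left and takes about 3.5 N at 62 mm, a little more while the cam moves the vial
- stop (a point): where a brass stop pin, 6 mm thick and 43 mm high, stands at its middle setting, 26 mm from the hinge axis. Its setting differs each time and is not measured: the lever's neck meets it at an angle of 1.48 to 1.66 rad (a quarter turn, nearly), with the handle about midway between the clamp's +x and -y. The lever yields there by less than 0.1 mm at 62 mm per newton
- blue_vial: plastic sample vial, upright cylinder 27 mm across and 55 mm tall including its blue screw cap (top 11 mm, as wide as the body), 11 to 28 g; origin at the centre of its underside, z up its axis. Grasp it round its upper half so that the fingers clear the nest's walls
- white_vial: plastic sample vial, upright cylinder 27 mm across and 55 mm tall including its white screw cap (top 11 mm, as wide as the body), 11 to 28 g; origin at the centre of its underside, z up its axis
- red_vial: plastic sample vial, upright cylinder 27 mm across and 55 mm tall including its red screw cap (top 11 mm, as wide as the body), 11 to 28 g; origin at the centre of its underside, z up its axis
- beaker: glass beaker, 76 mm across and 95 mm tall, stands alone in the other working place to the left or right; origin under its centre
- timer: white bench timer, 68 x 68 x 19 mm, far right at the front
- tape_roll: roll of tan tape lying flat, 96 mm across, 25 mm high, far left at the front
- amber_bottle: amber bottle with blue cap, 62 mm across, 128 mm tall, at the back right
- brown_jar: small brown jar with white cap, 43 mm across, 72 mm tall, at the back right
- wash_bottle: white wash bottle with red top, 75 x 95 x 206 mm, at the back left
Things that resemble listed ones, but are neither listed nor needed, are in the scene too. Of the things that look like the clamp, the larger one is meant.

How it is judged:
By the outcome, as a careful person would: the job done as asked, in the order asked, and still so for the second after the job is handed in, with the robot touching nothing.
It also fails if it takes over 69 s, if anything falls off the work surface, if the arm or the gripper's body presses on something with over 40 N, if the wrist force passes 120 N, or if a joint passes its speed limit or range.

## Working session

There is one attempt and no reset: what is moved stays moved. The work goes in short steps, Python scripts to look and compute and a tool call to move; the robot and the scene stay as the last step left them, time stands still between calls to the robot, and variables do not carry over. Pictures are saved under pics/ and viewed, about 8 in all and at most 12, crops included, and the job is handed in when it is done.

Besides the shell and the picture viewer there is one more tool, called after ">>>" as a command line: name --argument value ..., lists and objects as JSON in quotes. carry_out: Moves the arm, as the interface text tells. Its arguments: {"type":"object","properties":{"dp":{"type":"array","items":{"type":"array","items":{"type":"number"}}},"dr":{"type":"array","items":{"type":"array","items":{"type":"number"}}},"claw":{"type":"number"},"grip_force":{"type":"number"}},"required":["dp","dr"]}

```bash
mkdir -p pics; ls; python3 - <<'E'
from cell import *
import cv2,numpy as np
s=read_state();print(s)
for c in ("top","side"):
    im=read_camera(c);cv2.imwrite(f"pics/{c}1.png",im[:,:,::-1]);print(c,get_calibration(c))
    for l in ("clamp","nest","lever_hinge","lever_grip","stop","blue_vial","white_vial","red_vial","beaker"):
        print(l,[(np.round(d["location"],3).tolist(),round(d["confidence"],2)) for d in landmark_of(c,l)][:4])
print(read_state()["clock"])
E
```

```text
pics
{'clock': 0.0, 'qpos': array([-1.32629471e+00,  1.81524694e-01,  1.60797301e+00, -1.80701633e-05,
        1.35380667e+00, -2.06273235e-01]), 'joint_velocities': array([ 0.00101356,  0.002464  ,  0.00064695, -0.0003015 , -0.00111616,
       -0.00025011]), 'tau': array([ 1.44599169e-03, -4.44874156e+01, -3.51332188e+01, -2.07684393e-04,
        9.11073148e-03,  1.23580352e-05]), 'tool_pos': array([ 0.25038595, -0.51697304,  0.2026103 ]), 'eef_rot': array([ 0.37602567,  0.59953667, -0.37519531,  0.59865596]), 'contact_force': array([0.13255322, 0.33509535, 0.46099037]), 'ft_torque': array([-0.00444272, -0.04269785,  0.01142178]), 'opening': 0.0857512261820957}
top {'fx': 522.9999574420747, 'fy': 522.9999574420747, 'cx': 278.56066535828916, 'cy': 212.43529397099044, 'position': array([ 0.38004838, -0.1209981 ,  1.83740336]), 'attitude': array([ 0.71428524, -0.69806318,  0.03694448, -0.03375643])}
clamp [([0.514, -0.689, -0.001], 0.85)]
nest [([0.514, -0.664, 0.005], 0.79), ([0.455, -0.193, 0.01], 0.67)]
lever_hinge []
lever_grip [([0.396, -0.269, 0.034], 0.71), ([0.481, -0.725, 0.02
[... 490 characters left out ...]
8e-01, -4.44248608e-01,  3.09127658e-04])}
clamp [([0.446, -0.235, -0.002], 0.74), ([0.516, -0.694, 0.0], 0.69)]
nest [([0.453, -0.195, 0.013], 0.58), ([0.511, -0.662, 0.006], 0.55), ([0.399, -0.273, 0.037], 0.21)]
lever_hinge [([0.449, -0.238, 0.035], 0.91), ([0.45, -0.233, 0.0], 0.7), ([0.515, -0.695, 0.029], 0.64)]
lever_grip [([0.395, -0.272, 0.035], 0.44), ([0.479, -0.728, 0.027], 0.38)]
stop [([0.462, -0.247, 0.038], 0.75)]
blue_vial [([0.449, 0.004, -0.003], 0.59), ([0.439, 0.089, -0.004], 0.55)]
white_vial [([0.453, -0.078, -0.005], 0.58)]
red_vial [([0.44, 0.09, -0.004], 0.63), ([0.448, -0.233, -0.002], 0.27), ([0.449, -0.198, 0.016], 0.26)]
beaker [([0.44, 0.261, 0.005], 0.62)]
1.0
```

```bash
python3 - <<'E'
import cv2,numpy as np
a=cv2.imread("pics/top1.png");b=cv2.imread("pics/side1.png")
cv2.imwrite("pics/t2.png",cv2.resize(a[30:330,130:430],None,fx=2,fy=2,interpolation=cv2.INTER_CUBIC))
E
```

```text
(no output)
```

View pics/top1.png

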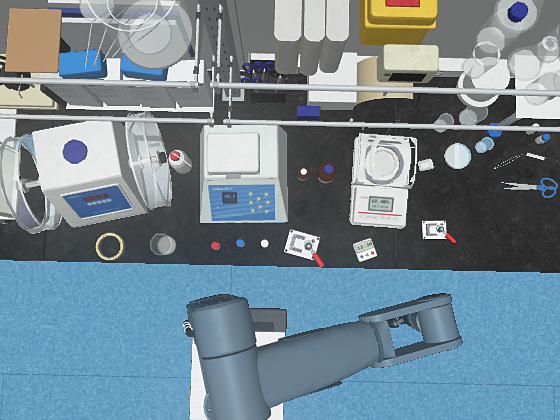

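View pics/side1.png

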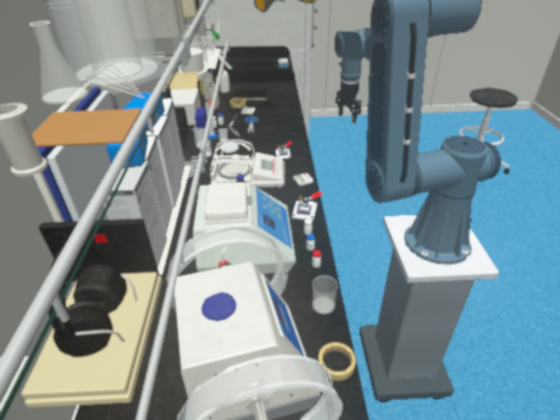

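The top picture shows the blue cap at (240,243) between the white (264,243) and red (215,245) vials. The large clamp is at (302,245) with its red lever towards (318,260), and the smaller look-alike is at (435,231). I'll move the wrist camera over the clamp and vial.

```bash
cat > h.py <<'E'
from cell import *
import numpy as np
from scipy.spatial.transform import Rotation as R
def tool(yaw):  # tool down, jaw axis z at yaw (deg) in world
    z=np.array([np.cos(np.radians(yaw)),np.sin(np.radians(yaw)),0]);x=np.array([0,0,-1.])
    return R.from_matrix(np.c_[x,np.cross(z,x),z])
def delta(p,yaw,s=None,frm=None):
    s=s or read_state()
    p0,r0=(s["tool_pos"],R.from_quat(s["eef_rot"])) if frm is None else (np.array(frm[0]),tool(frm[1]))
    rv=(r0.inv()*tool(yaw)).as_rotvec(degrees=True)
    d=r0.inv().apply(np.array(p)-p0)*100
    print("dp_total_cm(start axes)",d.round(2),"rot",rv.round(2),"|",np.linalg.norm(d).round(2))
    return d,rv
def px2w(cam,uv,z,s=None):
    K=get_calibration(cam)
    ray=np.array([(uv[0]-K["cx"])/K["fx"],(uv[1]-K["cy"])/K["fy"],1])
    if cam=="wrist":
        T=np.eye(4);T[:3,:3]=R.from_quat(s["eef_rot"]).as_matrix();T[:3,3]=s["tool_pos"]
        T=T@np.array(K["mount"]);o=T[:3,3];d=T[:3,:3]@ray
    else: o=K["position"];d=R.from_quat(K["attitude"]).apply(ray)
    return o+d*(z-o[2])/d[2]
E
python3 - <<'E'
from h import *
s=read_state();m=R.from_quat(s["eef_rot"]).as_matrix();print(m.round(3));print(get_calibration("wrist"))
print([k for k in [np.degrees(np.arctan2(m[1,2],m[0,2]))]])
for y in (-14,166):delta([.40,-.13,.30],y)
E
```

```text
[[ 0.     0.9    0.436]
 [-0.     0.436 -0.9  ]
 [-1.     0.     0.   ]]
{'fx': 319.83448391816546, 'fy': 319.83448391816546, 'cx': 279.577945168742, 'cy': 207.83651011742592, 'mount': array([[-4.66951646e-04, -2.97532350e-01,  9.54711623e-01,
        -1.70757290e-01],
       [-6.55769031e-05, -9.54711716e-01, -2.97532411e-01,
         7.60966079e-02],
       [ 9.99999889e-01, -2.01540280e-04,  4.26292957e-04,
        -2.12932590e-04],
       [ 0.00000000e+00,  0.00000000e+00,  0.00000000e+00,
         1.00000000e+00]])}
[np.float64(-64.17270392480638)]
dp_total_cm(start axes) [ -9.65  30.34 -28.37] rot [-50.17   0.     0.  ] | 42.65
dp_total_cm(start axes) [ -9.65  30.34 -28.37] rot [129.83   0.    -0.  ] | 42.65
```

```bash
cat >> h.py <<'E'
def rows(p,yaw,n,nr=None,frm=None):
    "even rows: n shifting rows, the turn in the first nr of them"
    nr=nr or n; d,rv=delta(p,yaw,frm=frm)
    q=R.identity(); st=R.from_rotvec(rv/nr,degrees=True); out=[]
    for i in range(n):
        out.append(q.inv().apply(d/n).round(2).tolist())
        if i<nr: q=q*st
    print("dp",out,"dr",(rv/nr).round(2).tolist())
E
python3 -c "
from h import *
rows([.40,-.13,.30],-14,10,5)"
```

```text
dp_total_cm(start axes) [ -9.65  30.34 -28.37] rot [-50.17   0.     0.  ] | 42.65
dp [[-0.96, 3.03, -2.84], [-0.96, 3.48, -2.27], [-0.96, 3.82, -1.62], [-0.96, 4.05, -0.93], [-0.96, 4.15, -0.21], [-0.96, 4.12, 0.51], [-0.96, 4.12, 0.51], [-0.96, 4.12, 0.51], [-0.96, 4.12, 0.51], [-0.96, 4.12, 0.51]] dr [-10.03, 0.0, 0.0]
```

>>> carry_out --dp '[[-0.96,3.03,-2.84],[-0.96,3.48,-2.27],[-0.96,3.82,-1.62],[-0.96,4.05,-0.93],[-0.96,4.15,-0.21]]' --dr '[[-10.03,0,0],[-10.03,0,0],[-10.03,0,0],[-10.03,0,0],[-10.03,0,0]]' --claw 0.7

```text
clock: 1.62
tool_pos: [0.3256, -0.3226, 0.2519]
eef_rot: [0.084, 0.702, -0.084, 0.702]
contact_force: [1.1, -0.2, 0.1]
opening: 0.06
```

>>> carry_out --dp '[[-0.96,4.12,0.51],[-0.96,4.12,0.51],[-0.96,4.12,0.51],[-0.96,4.12,0.51],[-0.96,4.12,0.51]]' --dr '[[0,0,0],[0,0,0],[0,0,0],[0,0,0],[0,0,0]]'

```text
clock: 2.25
tool_pos: [0.4003, -0.1289, 0.3001]
eef_rot: [0.086, 0.702, -0.087, 0.702]
contact_force: [0.5, -0.1, 0.2]
opening: 0.0597
```

```bash
python3 - <<'E'
from h import *
import cv2
import time
read_camera("wrist")
s=read_state();im=read_camera("wrist");cv2.imwrite("pics/w1.png",im[:,:,::-1]);np.savez("pics/w1.npz",p=s["tool_pos"],q=s["eef_rot"])
print(s["clock"],s["tool_pos"],s["joint_velocities"].round(3),s["opening"],s["qpos"].round(2))
for l in ("clamp","nest","lever_hinge","lever_grip","stop","lever_arm","blue_vial","white_vial","red_vial"):
    print(l,[(np.round(d["location"],3).tolist(),round(d["confidence"],2)) for d in landmark_of("wrist",l)][:4])
E
```

```text
2.3 [ 0.40183262 -0.12526591  0.30150051] [-0.077  0.009 -0.003 -0.027 -0.034 -0.144] 0.059584533571835824 [-0.59 -0.26  1.83  0.    1.56 -0.35]
clamp [([0.449, -0.232, 0.001], 0.89)]
nest [([0.456, -0.199, 0.012], 0.76)]
lever_hinge [([0.447, -0.234, 0.033], 0.88)]
lever_grip [([0.395, -0.269, 0.033], 0.56)]
stop [([0.464, -0.248, 0.032], 0.64)]
lever_arm [([0.446, -0.23, 0.003], 0.6)]
blue_vial [([0.453, -0.001, -0.002], 0.7)]
white_vial [([0.451, -0.081, 0.003], 0.8)]
red_vial []
```

View pics/w1.png

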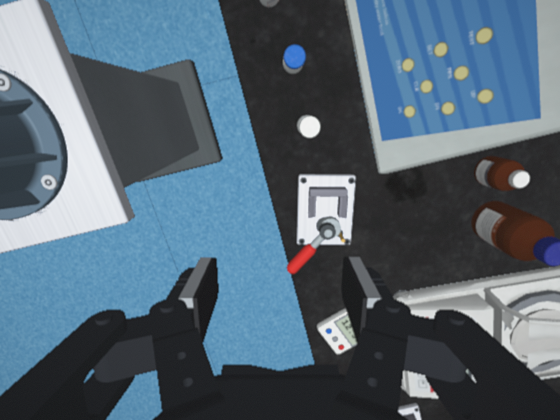

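The wrist picture shows the blue cap at (294,56), the white cap at (309,126), the clamp plate between (299,176) and (352,244), the hub at (327,230), and the handle tip at (292,268).

```bash
python3 - <<'E'
from h import *
import cv2
im=cv2.imread("pics/w1.png")
cv2.imwrite("pics/w1c.png",cv2.resize(im[165:280,275:375],None,fx=5,fy=5,interpolation=cv2.INTER_CUBIC))
f=np.load("pics/w1.npz");s=dict(tool_pos=f["p"],eef_rot=f["q"])
hsv=cv2.cvtColor(im,cv2.COLOR_BGR2HSV)
m=cv2.inRange(hsv,(100,150,80),(130,255,255));m[:30]=0;m[100:]=0;m[:,:270]=0;m[:,330:]=0
ys,xs=np.nonzero(m);print(len(xs),xs.min(),xs.max(),ys.min(),ys.max(),xs.mean(),ys.mean())
for uv,z in (((xs.mean(),ys.mean()),.050),((327.5,229),.047),((299,176),.012),((355,176),.012),((298,244),.012),((352,244),.012)):print(uv,px2w("wrist",uv,z,s).round(4))
E
```

```text
421 284 305 44 68 294.4251781472684 55.73396674584323
(np.float64(294.4251781472684), np.float64(55.73396674584323)) [0.4529 0.0032 0.05  ]
(327.5, 229) [ 0.4479 -0.2267  0.047 ]
(299, 176) [ 0.4261 -0.1498  0.012 ]
(355, 176) [ 0.5056 -0.1695  0.012 ]
(298, 244) [ 0.4006 -0.2546  0.012 ]
(352, 244) [ 0.4825 -0.275   0.012 ]
```

View pics/w1c.png

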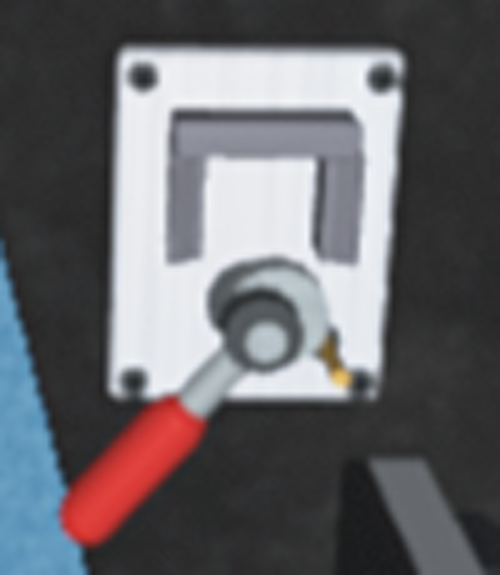

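```bash
python3 - <<'E'
from h import *
f=np.load("pics/w1.npz");s=dict(tool_pos=f["p"],eef_rot=f["q"])
uv=np.array([(117,46),(404,50),(108,398),(380,400)])/5+[275,165]
W=np.array([px2w("wrist",u,.012,s)[:2] for u in uv]);C=np.array([(-42,77),(42,77),(-42,-33),(42,-33)])/1000
wc,cc=W.mean(0),C.mean(0);H=(C-cc).T@(W-wc);a=np.arctan2(H[0,1]-H[1,0],H[0,0]+H[1,1])
M=np.array([[np.cos(a),-np.sin(a)],[np.sin(a),np.cos(a)]]);o=wc-M@cc
print("yaw",np.degrees(a),"hinge",o,"res mm",((C@M.T+o-W)*1000).round(1).tolist())
print("nest",o+M@[0,.0365],"target",o+M@[0,.0335])
print("hubtop",px2w("wrist",np.array((266,340))/5+[275,165],.047,s))
g0=px2w("wrist",np.array((85,515))/5+[275,165],.036,s)[:2]
print("tip",g0,np.degrees(np.arctan2(*(g0-o)[::-1])),np.linalg.norm(g0-o))
print("pin top",px2w("wrist",np.array((343,379))/5+[275,165],.043,s))
E
```

```text
yaw -14.223686540056292 hinge [ 0.44751647 -0.23300193] res mm [[-0.1, -1.1], [0.1, -0.3], [0.5, 0.4], [-0.5, 1.0]]
nest [ 0.45648482 -0.19762088] target [ 0.45574769 -0.20052891]
hubtop [ 0.44765467 -0.23297323  0.047     ]
tip [ 0.38388014 -0.28033792] -143.35622424709987 0.07931127689718818
pin top [ 0.46726355 -0.2520199   0.043     ]
```

```bash
python3 -c "
from h import *
print(read_state()['tool_pos'])
rows([.4525,.003,.10],-14.2,5)"
```

```text
[ 0.39962019 -0.13083711  0.2992216 ]
dp_total_cm(start axes) [19.92 14.27  1.88] rot [ 0.09 -0.03 -0.01] | 24.58
dp [[3.98, 2.85, 0.38], [3.98, 2.85, 0.37], [3.98, 2.85, 0.37], [3.98, 2.85, 0.37], [3.98, 2.85, 0.37]] dr [0.02, -0.01, -0.0]
```

>>> carry_out --dp '[[3.98,2.85,0.38],[3.98,2.85,0.37],[3.98,2.85,0.37],[3.98,2.85,0.37],[3.98,2.85,0.37]]' --dr '[[0,0,0],[0,0,0],[0,0,0],[0,0,0],[0,0,0]]'

```text
clock: 3.42
tool_pos: [0.4529, 0.004, 0.0994]
eef_rot: [0.087, 0.702, -0.087, 0.702]
contact_force: [0.6, 0.5, 0.6]
opening: 0.0599
```

```bash
python3 - <<'E'
from h import *
import cv2
for i in range(4): read_camera("wrist")
s=read_state();im=read_camera("wrist")[:,:,::-1].copy();cv2.imwrite("pics/w2.png",im)
np.savez("pics/w2.npz",p=s["tool_pos"],q=s["eef_rot"])
print(s["clock"],s["tool_pos"],s["joint_velocities"].round(3))
for l in ("blue_vial","nest","lever_hinge"):
    print(l,[(np.round(d["location"],3).tolist(),round(d["confidence"],2)) for d in landmark_of("wrist",l)][:3])
E
```

```text
3.625 [0.45204327 0.00353152 0.10009368] [-0.022 -0.039 -0.028 -0.002  0.002 -0.003]
blue_vial [([0.456, 0.001, -0.002], 0.66)]
nest [([0.455, -0.198, 0.013], 0.84)]
lever_hinge []
```

View pics/w2.png

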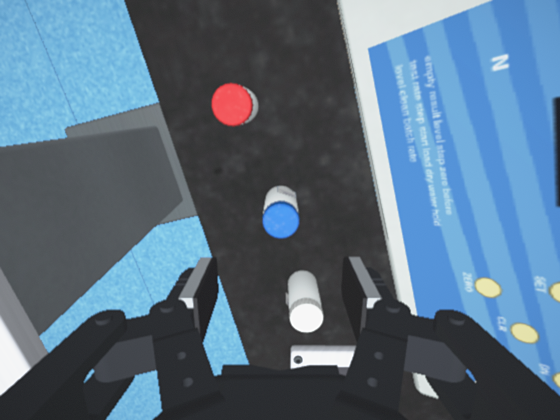

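Blue cap's top is at (281,220), centred between the open fingers in the jaw direction. The white vial is at (305,310) and the red one at (232,104).

```bash
python3 - <<'E'
from h import *
import cv2
im=cv2.imread("pics/w2.png");f=np.load("pics/w2.npz");s=dict(tool_pos=f["p"],eef_rot=f["q"])
hsv=cv2.cvtColor(im,cv2.COLOR_BGR2HSV)
m=cv2.inRange(hsv,(100,130,60),(130,255,255));m[:180]=0;m[250:]=0;m[:,:250]=0;m[:,310:]=0
c,_=cv2.findContours(m,0,2);c=max(c,key=cv2.contourArea);(u,v),r=cv2.minEnclosingCircle(c);print(u,v,r,cv2.boundingRect(c))
K=get_calibration("wrist");
for uv in ((u,v),(281,220)):print(px2w("wrist",uv,.055,s).round(4))
rows([.4525,.003,.024],-14.2,5)
E
```

```text
280.30902099609375 219.53285217285156 18.861913681030273 (262, 202, 38, 37)
[0.4525 0.0035 0.055 ]
[0.4529 0.0031 0.055 ]
dp_total_cm(start axes) [ 7.81  0.03 -0.16] rot [0.11 0.18 0.01] | 7.81
dp [[1.56, 0.01, -0.03], [1.56, 0.0, -0.03], [1.56, 0.0, -0.03], [1.56, 0.0, -0.03], [1.56, 0.0, -0.03]] dr [0.02, 0.04, 0.0]
```

>>> carry_out --dp '[[1.52,0,0],[1.52,0,0],[1.52,0,0],[1.52,0,0],[1.52,0,0]]' --dr '[[0,0,0],[0,0,0],[0,0,0],[0,0,0],[0,0,0]]'

```text
clock: 4.45
tool_pos: [0.4522, 0.0037, 0.0232]
eef_rot: [0.086, 0.702, -0.086, 0.702]
contact_force: [0.5, 0.1, 0.1]
opening: 0.0597
```

>>> carry_out --dp '[[0,0,0],[0,0,0],[0,0,0],[0,0,0],[0,0,0]]' --dr '[[0,0,0],[0,0,0],[0,0,0],[0,0,0],[0,0,0]]' --claw 0 --grip_force 25

```text
clock: 5.08
tool_pos: [0.4527, 0.0036, 0.0248]
eef_rot: [0.086, 0.702, -0.086, 0.702]
contact_force: [-0.2, 0.2, -0.4]
opening: 0.0243
```

```bash
python3 - <<'E'
from h import *
P=[]
for i in range(3): read_camera("wrist");s=read_state();P.append(s["tool_pos"])
print(s["clock"],np.array(P).round(4),s["opening"],s["contact_force"],s["joint_velocities"].round(3))
E
```

```text
5.225 [[0.4527 0.0036 0.0247]
 [0.4527 0.0036 0.0247]
 [0.4526 0.0036 0.0247]] 0.024089677462267315 [-0.48479809 -0.23978287  0.346435  ] [ 0.001  0.002 -0.001 -0.001  0.002 -0.001]
```

```bash
python3 - <<'E'
from h import *
f=([.4526,.0036,.0247],-14.2)
rows([.4526,.0036,.11],-14.2,2,frm=f)
rows([.39,-.12,.27],-14.2,8,frm=([.4526,.0036,.1097],-14.2))
E
```

```text
dp_total_cm(start axes) [-8.53  0.    0.  ] rot [0. 0. 0.] | 8.53
dp [[-4.26, 0.0, 0.0], [-4.26, 0.0, 0.0]] dr [0.0, 0.0, 0.0]
dp_total_cm(start axes) [-16.03 -13.52  -3.04] rot [0. 0. 0.] | 21.19
dp [[-2.0, -1.69, -0.38], [-2.0, -1.69, -0.38], [-2.0, -1.69, -0.38], [-2.0, -1.69, -0.38], [-2.0, -1.69, -0.38], [-2.0, -1.69, -0.38], [-2.0, -1.69, -0.38], [-2.0, -1.69, -0.38]] dr [0.0, 0.0, 0.0]
```

>>> carry_out --dp '[[-2.0,0,0],[-3.0,0,0],[-3.5,0,0],[-2.0,-1.69,-0.38],[-2.0,-1.69,-0.38]]' --dr '[[0,0,0],[0,0,0],[0,0,0],[0,0,0],[0,0,0]]'

```text
clock: 5.85
tool_pos: [0.4368, -0.0276, 0.1504]
eef_rot: [0.086, 0.702, -0.086, 0.702]
contact_force: [-0.0, -0.3, -0.8]
opening: 0.0244
```

>>> carry_out --dp '[[-2.4,-2.03,-0.46],[-2.4,-2.03,-0.46],[-2.4,-2.03,-0.46],[-2.4,-2.03,-0.46],[-2.4,-2.03,-0.46]]' --dr '[[0,0,0],[0,0,0],[0,0,0],[0,0,0],[0,0,0]]'

```text
clock: 6.48
tool_pos: [0.3895, -0.1207, 0.2703]
eef_rot: [0.086, 0.702, -0.086, 0.702]
contact_force: [0.3, -1.0, 0.2]
opening: 0.0245
```

```bash
python3 - <<'E'
from h import *
import cv2
for i in range(8): read_camera("wrist")
s=read_state();im=read_camera("wrist")[:,:,::-1].copy();cv2.imwrite("pics/w3.png",im)
np.savez("pics/w3.npz",p=s["tool_pos"],q=s["eef_rot"])
print(s["clock"],s["tool_pos"],s["joint_velocities"].round(3),s["opening"])
for l in ("nest","lever_hinge","lever_grip","stop"):
    print(l,[(np.round(d["location"],3).tolist(),round(d["confidence"],2)) for d in landmark_of("wrist",l)][:3])
a=cv2.resize(im[160:320,230:400],None,fx=4,fy=4,interpolation=cv2.INTER_CUBIC);print(a.shape)
cv2.imwrite("pics/w3c.png",a[:600])
E
```

```text
6.875 [ 0.38973011 -0.11933463  0.26833677] [-0.    -0.    -0.003  0.     0.002 -0.002] 0.02464422224954373
nest [([0.453, -0.198, 0.01], 0.72)]
lever_hinge [([0.446, -0.236, 0.034], 0.73)]
lever_grip [([0.396, -0.271, 0.032], 0.86)]
stop [([0.464, -0.251, 0.035], 0.96)]
(640, 680, 3)
```

View pics/w3c.png

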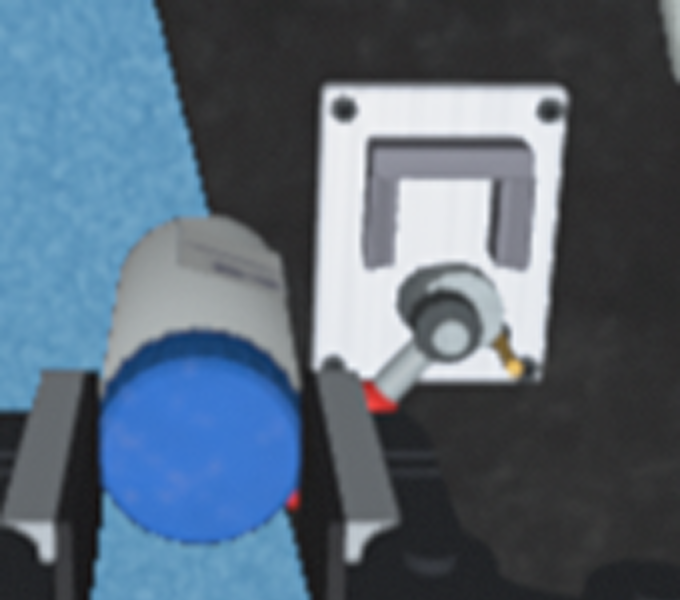

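The vial hangs straight between the fingers with its cap at crop (200,443). The clamp corners show at crop (321,83), (570,87) and (545,382), and the hub top at (451,338).

```bash
python3 - <<'E'
from h import *
f=np.load("pics/w3.npz");s=dict(tool_pos=f["p"],eef_rot=f["q"])
k=lambda p:np.array(p)/4+[230,160]
W=np.array([px2w("wrist",k(u),.012,s)[:2] for u in [(321,83),(570,87),(545,382)]]);C=np.array([(-42,77),(42,77),(42,-33)])/1000
wc,cc=W.mean(0),C.mean(0);H=(C-cc).T@(W-wc);a=np.arctan2(H[0,1]-H[1,0],H[0,0]+H[1,1])
M=np.array([[np.cos(a),-np.sin(a)],[np.sin(a),np.cos(a)]]);o=wc-M@cc
print("yaw",np.degrees(a),"hinge",o,"res mm",((C@M.T+o-W)*1000).round(1).tolist(),"nest",o+M@[0,.0365])
print("hubtop",px2w("wrist",k((451,338)),.047,s))
print("cap",px2w("wrist",k((200,443)),s["tool_pos"][2]+.031,s),s["tool_pos"])
print("pin",px2w("wrist",k((514,368)),.043,s))
E
```

```text
yaw -14.098206166676682 hinge [ 0.44804824 -0.23294882] res mm [[0.6, -1.1], [-0.0, 0.3], [-0.5, 0.8]] nest [ 0.45693907 -0.19754821]
hubtop [ 0.44756618 -0.23368953  0.047     ]
cap [ 0.39004313 -0.11893956  0.29933677] [ 0.38973011 -0.11933463  0.26833677]
pin [ 0.46663605 -0.2516127   0.043     ]
```

```bash
python3 - <<'E'
from h import *
print(read_state()["tool_pos"])
rows([.4556,-.2012,.11],-14.2,5)
E
```

```text
[ 0.39001131 -0.11986683  0.26913165]
dp_total_cm(start axes) [15.91 -6.31  8.34] rot [ 0.21 -0.04 -0.02] | 19.04
dp [[3.18, -1.26, 1.67], [3.18, -1.26, 1.67], [3.18, -1.26, 1.67], [3.18, -1.26, 1.67], [3.18, -1.26, 1.67]] dr [0.04, -0.01, -0.0]
```

>>> carry_out --dp '[[3.18,-1.26,1.67],[3.18,-1.26,1.67],[3.18,-1.26,1.67],[3.18,-1.26,1.67],[3.18,-1.26,1.67]]' --dr '[[0,0,0],[0,0,0],[0,0,0],[0,0,0],[0,0,0]]'

```text
clock: 7.75
tool_pos: [0.4563, -0.202, 0.1093]
eef_rot: [0.086, 0.702, -0.086, 0.702]
contact_force: [0.3, -0.2, 0.7]
opening: 0.0243
```

>>> carry_out --dp '[[1.0,0,0],[2.0,0,0],[0.8,0,0],[0,0,0],[0,0,0]]' --dr '[[0,0,0],[0,0,0],[0,0,0],[0,0,0],[0,0,0]]'

```text
clock: 8.38
tool_pos: [0.4563, -0.2018, 0.0735]
eef_rot: [0.086, 0.701, -0.087, 0.702]
contact_force: [0.1, -0.1, -0.1]
opening: 0.0245
```

```bash
python3 - <<'E'
from h import *
for i in range(4): read_camera("wrist")
s=read_state();print(s["tool_pos"],s["contact_force"])
rows([.4556,-.2012,.0372],-14.2,5)
E
```

```text
[ 0.45617108 -0.2018084   0.07315704] [ 0.37104719 -0.65762166 -0.4933199 ]
dp_total_cm(start axes) [ 3.6   0.05 -0.07] rot [0.18 0.06 0.03] | 3.6
dp [[0.72, 0.01, -0.01], [0.72, 0.01, -0.01], [0.72, 0.01, -0.01], [0.72, 0.01, -0.01], [0.72, 0.01, -0.01]] dr [0.04, 0.01, 0.01]
```

>>> carry_out --dp '[[1.0,0.05,-0.05],[1.0,0,0],[0.8,0,0],[0.4,0,0],[0.3,0,0]]' --dr '[[0,0,0],[0,0,0],[0,0,0],[0,0,0],[0,0,0]]'

```text
clock: 9.2
tool_pos: [0.4554, -0.201, 0.0371]
eef_rot: [0.086, 0.702, -0.086, 0.702]
contact_force: [-0.3, -0.3, -0.5]
opening: 0.0244
```

```bash
python3 - <<'E'
from h import *
for i in range(3): read_camera("wrist")
s=read_state();print(s["tool_pos"],s["contact_force"],s["opening"])
E
```

```text
[ 0.45545032 -0.20098171  0.03744985] [-0.54755008 -0.33671181 -0.54928124] 0.024506076044526096
```

>>> carry_out --dp '[[0,0,0],[0,0,0],[0,0,0],[0,0,0],[0,0,0]]' --dr '[[0,0,0],[0,0,0],[0,0,0],[0,0,0],[0,0,0]]' --claw 0.6

```text
clock: 9.98
tool_pos: [0.4554, -0.201, 0.0375]
eef_rot: [0.086, 0.702, -0.086, 0.702]
contact_force: [0.4, -0.2, 0.5]
opening: 0.0514
```

>>> carry_out --dp '[[-1.0,0,0],[-2.0,0,0],[-3.0,0,0],[-3.0,0,0],[-3.0,0,0]]' --dr '[[0,0,0],[0,0,0],[0,0,0],[0,0,0],[0,0,0]]'

```text
clock: 10.6
tool_pos: [0.4555, -0.201, 0.1592]
eef_rot: [0.086, 0.702, -0.086, 0.702]
contact_force: [0.5, -0.9, -0.2]
opening: 0.051
```

```bash
cat >> h.py <<'E'
O=np.array([.4477,-.2333])
def lev(phi,off,r=.062):  # finger centre; off = tangential distance behind the handle's line (m)
    a=np.radians(phi);return O+r*np.array([np.cos(a),np.sin(a)])-off*np.array([-np.sin(a),np.cos(a)])
E
python3 - <<'E'
from h import *
p=lev(-143.6,.035);print(p)
print(read_state()["tool_pos"])
rows([*p,.10],36.4,5)
E
```

```text
[ 0.37702692 -0.24192069]
[ 0.45546872 -0.20100331  0.15923591]
dp_total_cm(start axes) [ 5.92 -5.87 -6.62] rot [-5.042e+01  3.000e-02  3.000e-02] | 10.65
dp [[1.18, -1.17, -1.32], [1.18, -0.92, -1.51], [1.18, -0.65, -1.65], [1.18, -0.35, -1.74], [1.18, -0.04, -1.77]] dr [-10.08, 0.01, 0.01]
```

>>> carry_out --dp '[[1.18,-1.17,-1.32],[1.18,-0.92,-1.51],[1.18,-0.65,-1.65],[1.18,-0.35,-1.74],[1.18,-0.04,-1.77]]' --dr '[[-10.08,0,0],[-10.08,0,0],[-10.08,0,0],[-10.08,0,0],[-10.08,0,0]]' --claw 0

```text
clock: 11.22
tool_pos: [0.3767, -0.2424, 0.0989]
eef_rot: [-0.223, 0.671, 0.222, 0.671]
contact_force: [0.4, 0.1, 0.5]
opening: 0.0
```

```bash
python3 - <<'E'
from h import *
import cv2
for i in range(6): read_camera("wrist")
s=read_state();im=read_camera("wrist")[:,:,::-1].copy();cv2.imwrite("pics/w4.png",im)
print(s["clock"],s["tool_pos"],s["opening"],s["qpos"].round(2),s["contact_force"])
np.savez("pics/w4.npz",p=s["tool_pos"],q=s["eef_rot"])
rows([*lev(-143.6,.035),.022],36.4,5)
E
```

```text
11.525 [ 0.37785469 -0.24218538  0.09940762] -0.000154515267920699 [-0.84  0.02  2.01  0.    1.11 -1.47] [-0.47759783 -0.07197882 -0.04497039]
dp_total_cm(start axes) [ 7.73  0.07 -0.06] rot [-0.12  0.02  0.08] | 7.73
dp [[1.55, 0.01, -0.01], [1.55, 0.01, -0.01], [1.55, 0.01, -0.01], [1.55, 0.01, -0.01], [1.55, 0.01, -0.01]] dr [-0.02, 0.0, 0.02]
```

View pics/w4.png

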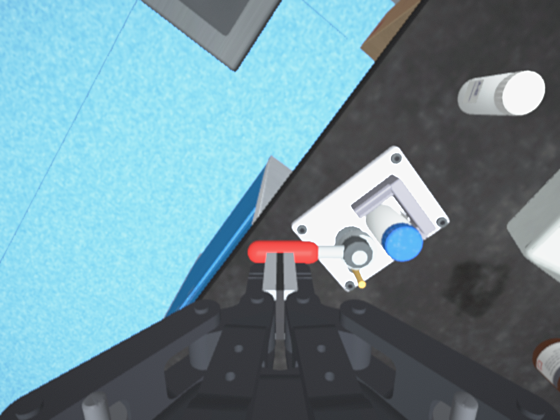

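The vial stands in the nest with its cap at (403,241). The handle lies level at row 250 between columns 250 and 318, and the hub is at (357,256).

```bash
python3 - <<'E'
from h import *
f=np.load("pics/w4.npz");s=dict(tool_pos=f["p"],eef_rot=f["q"])
r=R.from_quat(s["eef_rot"])
for n,uv,z in (("tip",(250,250),.036),("mid",(284,252),.036),("inner",(318,252),.036),("hub",(358.5,257),.047),("cap",(403,243),.067)):
    w=px2w("wrist",uv,z,s);print(n,w.round(4),"tool cm",(r.inv().apply(w-s["tool_pos"])*100).round(2),np.degrees(np.arctan2(*(w[:2]-O)[::-1])).round(1))
cp=px2w("wrist",(403,243),.067,s)[:2]-O;a=np.radians(-14.15);print("cap in clamp mm",np.array([[np.cos(a),np.sin(a)],[-np.sin(a),np.cos(a)]])@cp*1000)
E
```

```text
tip [ 0.378  -0.2822  0.036 ] tool cm [ 6.34 -3.22 -2.36] -145.0
mid [ 0.401  -0.2675  0.036 ] tool cm [ 6.35 -3.4   0.36] -143.8
inner [ 0.423  -0.2514  0.036 ] tool cm [ 6.35 -3.4   3.09] -143.8
hub [ 0.4464 -0.233   0.047 ] tool cm [ 5.25 -3.3   6.07] 167.6
cap [ 0.4541 -0.2021  0.067 ] tool cm [ 3.25 -1.26  8.52] 78.5
cap in clamp mm [-1.46285087 31.83730182]
```

>>> carry_out --dp '[[1.8,0,0],[2.0,0,0],[2.0,0,0],[1.2,0,0],[0.7,0,0]]' --dr '[[0,0,0],[0,0,0],[0,0,0],[0,0,0],[0,0,0]]'

```text
clock: 12.2
tool_pos: [0.3773, -0.2418, 0.0212]
eef_rot: [-0.221, 0.672, 0.221, 0.672]
contact_force: [-0.7, -0.6, 1.5]
opening: 0.0001
```

>>> carry_out --dp '[[0,-0.4,0],[0,-0.4,0],[0,-0.2,0],[0,-0.2,0],[0,-0.1,0]]' --dr '[[0,0,0],[0,0,0],[0,0,0],[0,0,0],[0,0,0]]'

```text
clock: 12.82
tool_pos: [0.3848, -0.2526, 0.0216]
eef_rot: [-0.221, 0.672, 0.221, 0.672]
contact_force: [-0.2, -0.3, 0.4]
opening: 0.0001
```

```bash
cat > st.py <<'E'
from h import *
def lookf(n=1):
    s=[];
    for i in range(n): s.append(read_state());read_camera("wrist")
    F=np.mean([q["contact_force"] for q in s],0);s=s[-1]
    r=R.from_quat(s["eef_rot"]);v=s["tool_pos"][:2]-O;m=r.as_matrix();yaw=np.degrees(np.arctan2(m[1,2],m[0,2]))
    print("t",s["clock"],"pos",s["tool_pos"].round(4),"F tool xyz",r.inv().apply(F).round(2),"yaw",yaw.round(2),"r",np.linalg.norm(v).round(4),"fingerang",np.degrees(np.arctan2(v[1],v[0])).round(2),"v in tool yz",(r.inv().apply([*v,0])*1000).round(1)[1:])
lookf(2)
E
python3 st.py
```

```text
t 12.875 pos [ 0.3848 -0.2526  0.0216] F tool xyz [-0.24  0.12 -0.19] yaw 36.37 r 0.0658 fingerang -162.9 v in tool yz [ 21.7 -62.1]
```

>>> carry_out --dp '[[0,-0.2,-0.1],[0,-0.4,-0.1],[0,-0.55,-0.15],[0,-0.55,-0.15],[0,-0.55,-0.15]]' --dr '[[0,0,0],[-3,0,0],[-5,0,0],[-5,0,0],[-5,0,0]]'

```text
clock: 13.55
tool_pos: [0.395, -0.2735, 0.0215]
eef_rot: [-0.324, 0.629, 0.324, 0.628]
contact_force: [0.2, 0.2, 0.8]
opening: 0.0002
```

```bash
python3 st.py
```

```text
t 13.6 pos [ 0.3954 -0.2742  0.0217] F tool xyz [-0.1  -0.47  0.28] yaw 54.73 r 0.0664 fingerang -141.94 v in tool yz [ 19.  -63.6]
```

```bash
python3 - <<'E'
from h import *
for c in ("top","side","wrist"):
    read_camera(c)
    for d in landmark_of(c,"lever_grip")[:2]:
        l=d["location"];print(c,np.round(l,3),round(d["confidence"],2),np.degrees(np.arctan2(*(l[:2]-O)[::-1])).round(1),np.linalg.norm(l[:2]-O).round(3))
E
```

```text
top [ 0.479 -0.728  0.026] 0.58 -86.3 0.495
side [ 0.399 -0.27   0.037] 0.39 -143.0 0.061
side [ 0.483 -0.726  0.026] 0.37 -85.9 0.494
wrist [ 0.397 -0.27   0.034] 0.95 -144.3 0.062
```

```bash
python3 - <<'E'
from h import *
import cv2
s=read_state();im=read_camera("wrist")[:,:,::-1].copy();b=read_camera("side")[:,:,::-1]
np.savez("pics/w5.npz",p=s["tool_pos"],q=s["eef_rot"])
cv2.imwrite("pics/w5.png",im)
a=cv2.resize(im[180:380,160:420],None,fx=2,fy=2,interpolation=cv2.INTER_CUBIC)
c=cv2.resize(b[150:250,260:390],None,fx=4,fy=2*2,interpolation=cv2.INTER_CUBIC)[:400]
c=cv2.resize(c,(280,215));out=np.zeros((400,800,3),np.uint8);out[:400,:520]=a;out[:215,520:]=c
cv2.imwrite("pics/w5c.png",out)
E
```

```text
(no output)
```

View pics/w5c.png

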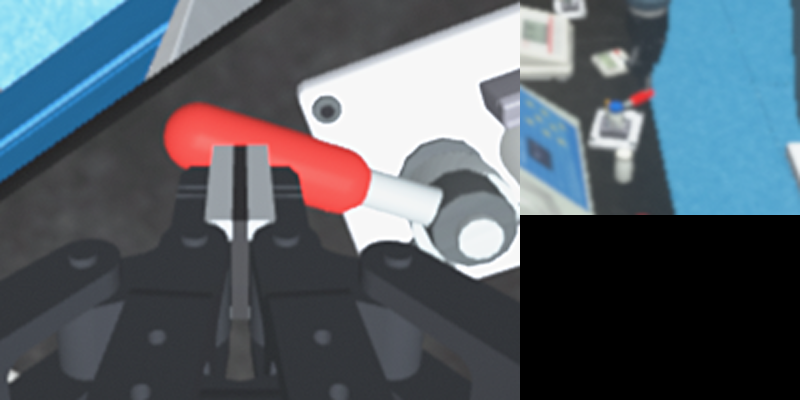

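The lever is still at its starting angle in the crop, with the fingers drawn over the handle and no force felt. I'll check the finger position against the side camera and by measurement.

```bash
python3 - <<'E'
from h import *
import cv2
def proj(cam,w,s=None):
    K=get_calibration(cam)
    if cam=="wrist":
        T=np.eye(4);T[:3,:3]=R.from_quat(s["eef_rot"]).as_matrix();T[:3,3]=s["tool_pos"];T=T@np.array(K["mount"]);c=T[:3,:3].T@(w-T[:3,3])
    else: c=R.from_quat(K["attitude"]).inv().apply(w-K["position"])
    return (np.array([K["fx"],K["fy"]])*c[:2]/c[2]+[K["cx"],K["cy"]]).round(1)
s=read_state();r=R.from_quat(s["eef_rot"]);p=s["tool_pos"];print(s["clock"],p,s["opening"])
for c in("side","top","wrist"):
    print(c,"tcp",proj(c,p,s),"tcp-5cm",proj(c,p+[0,0,.05],s),"tcp-15",proj(c,p+[0,0,.15],s),"grip",proj(c,np.array([*lev(-144,0),.036]),s),"tip",proj(c,np.array([*lev(-144,0,.087),.036]),s))
f=np.load("pics/w3.npz");s3=dict(tool_pos=f["p"],eef_rot=f["q"]);im=cv2.imread("pics/w3.png")
hsv=cv2.cvtColor(im,cv2.COLOR_BGR2HSV);m=cv2.inRange(hsv,(100,130,60),(130,255,255));m[:240]=0;m[300:]=0;m[:,:250]=0;m[:,310:]=0
c,_=cv2.findContours(m,0,2);c=max(c,key=cv2.contourArea);print("cap box",cv2.boundingRect(c))
r3=R.from_quat(f["q"])
for h in (.031,.02): print(h,[proj("wrist",f["p"]+r3.apply([-h,a,b]),s3) for a,b in((0,-.0135),(0,.0135),(-.0135,0),(.0135,0))])
b=read_camera("side")[:,:,::-1];t=read_camera("top")[:,:,::-1]
o=np.hstack([cv2.resize(x,None,fx=4,fy=4,interpolation=cv2.INTER_CUBIC) for x in (b[150:250,270:370],t[200:300,250:350])])
cv2.imwrite("pics/st.png",o)
E
```

```text
14.05 [ 0.3948446  -0.27318144  0.02149846] 0.0001225801134120351
side tcp [316.8 197.5] tcp-5cm [317.3 187.2] tcp-15 [318.2 165.5] grip [316.4 195.1] tip [320.9 192.8]
top tcp [319.7 261.6] tcp-5cm [320.9 261.5] tcp-15 [323.6 261.3] grip [319.  260.8] tip [323.2 266.8]
wrist tcp [279.4 245.5] tcp-5cm [279.3 293. ] tcp-15 [278.7 708.3] grip [287.5 256.9] tip [242.8 243.4]
cap box (254, 243, 52, 54)
0.031 [array([251.7, 271.5]), array([307. , 271.5]), array([279.4, 295.7]), array([279.3, 246.1])]
0.02 [array([253.4, 261.2]), array([305.3, 261.2]), array([279.4, 284.1]), array([279.4, 237.2])]
```

View pics/st.png

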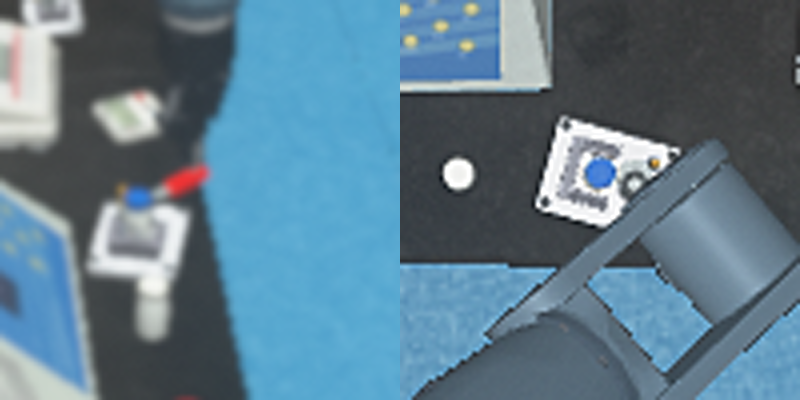

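Wrist and side views agree that the shut fingertips end about 30 mm above the reported TCP, so they passed over the handle. I'll back off, go lower watching the force, and look again.

```bash
python3 - <<'E'
from h import *
rows([*lev(-143.6,.035),.0215],36.4,5)
E
```

```text
dp_total_cm(start axes) [0.   3.28 1.5 ] rot [17.97  0.    0.  ] | 3.61
dp [[0.0, 0.66, 0.3], [0.0, 0.67, 0.26], [0.0, 0.69, 0.22], [0.0, 0.7, 0.17], [0.0, 0.71, 0.13]] dr [3.59, 0.0, 0.0]
```

>>> carry_out --dp '[[0.0,0.66,0.3],[0.0,0.67,0.26],[0.0,0.69,0.22],[0.0,0.7,0.17],[0.0,0.71,0.13]]' --dr '[[3.6,0,0],[3.6,0,0],[3.6,0,0],[3.6,0,0],[3.6,0,0]]'

```text
clock: 14.78
tool_pos: [0.3769, -0.2417, 0.0216]
eef_rot: [-0.22, 0.672, 0.22, 0.672]
contact_force: [-0.2, 0.0, 0.3]
opening: 0.0002
```

>>> carry_out --dp '[[0.3,0,0],[0.3,0,0],[0.2,0,0],[0.1,0,0],[0,0,0]]' --dr '[[0,0,0],[0,0,0],[0,0,0],[0,0,0],[0,0,0]]'

```text
clock: 15.4
tool_pos: [0.377, -0.242, 0.0124]
eef_rot: [-0.221, 0.672, 0.221, 0.672]
contact_force: [-0.3, 0.7, 0.2]
opening: -0.0002
```

```bash
python3 - <<'E'
from st import *
import cv2
im=read_camera("wrist")[:,:,::-1].copy();cv2.imwrite("pics/w6.png",im)
b=read_camera("side")[:,:,::-1]
o=np.zeros((480,800,3),np.uint8)
o[:,:480]=cv2.resize(im[190:350,200:360],None,fx=3,fy=3,interpolation=cv2.INTER_CUBIC)
o[:320,480:]=cv2.resize(b[160:224,290:354],(320,320),interpolation=cv2.INTER_CUBIC)
cv2.imwrite("pics/w6c.png",o)
E
```

```text
t 15.45 pos [ 0.377  -0.242   0.0125] F tool xyz [-0.08  0.44  0.38] yaw 36.38 r 0.0712 fingerang -172.97 v in tool yz [ 34.9 -62. ]
```

View pics/w6c.png

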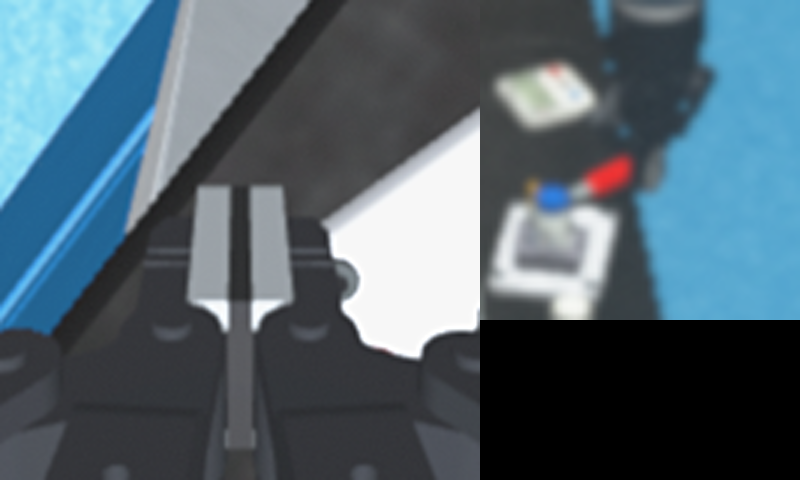

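Fingertips end at side-crop (655,187), i.e. about pixel (325,197). That is well above where the TCP projects, so I can lower further with the force watched.

>>> carry_out --dp '[[0.3,0,0],[0.3,0,0],[0.2,0,0],[0.1,0,0],[0.1,0,0]]' --dr '[[0,0,0],[0,0,0],[0,0,0],[0,0,0],[0,0,0]]'

```text
clock: 16.23
tool_pos: [0.377, -0.2419, 0.0024]
eef_rot: [-0.221, 0.672, 0.221, 0.672]
contact_force: [0.2, -0.7, -0.6]
opening: -0.0001
```

```bash
python3 st.py
```

```text
t 16.275 pos [ 0.377  -0.2419  0.0023] F tool xyz [-0.1  -0.41 -0.13] yaw 36.38 r 0.0712 fingerang -173.06 v in tool yz [ 35. -62.]
```

>>> carry_out --dp '[[0.1,0,0],[0.1,0,0],[0.1,0,0],[0.1,0,0],[0.1,0,0]]' --dr '[[0,0,0],[0,0,0],[0,0,0],[0,0,0],[0,0,0]]'

```text
clock: 16.95
tool_pos: [0.377, -0.2419, -0.0026]
eef_rot: [-0.221, 0.672, 0.221, 0.672]
contact_force: [-0.2, -0.2, -0.2]
opening: 0.0
```

```bash
python3 - <<'E'
from st import *
import cv2
b=read_camera("side")[:,:,::-1];s=read_state()
K=get_calibration("side")
for h in (0,.02,.025,.03,.035,.04):
    c=R.from_quat(K["attitude"]).inv().apply(s["tool_pos"]+[0,0,h]-K["position"]);print(h,(K["fx"]*c[0]/c[2]+K["cx"]).round(1),(K["fy"]*c[1]/c[2]+K["cy"]).round(1))
g=cv2.cvtColor(b,cv2.COLOR_BGR2GRAY)
print(g[186:212,316:332])
E
```

```text
t 17.0 pos [ 0.377  -0.2419 -0.0027] F tool xyz [ 0.25  0.23 -0.61] yaw 36.38 r 0.0713 fingerang -173.09 v in tool yz [ 35.1 -62. ]
0 322.0 206.6
0.02 322.2 202.6
0.025 322.2 201.6
0.03 322.3 200.6
0.035 322.3 199.6
0.04 322.4 198.6
[[ 80  73  63  56  56  56  56  57  57  58  58  57  58  59  63  75]
 [ 77  75  67  58  57  58  56  57  57  58  57  58  58  60  66  86]
 [ 71  73  67  61  58  58  57  57  58  58  58  57  59  63  75 102]
 [ 63  65  63  60  59  59  59  57  57  57  58  62  68  76  91 118]
 [ 59  60  59  59  60  59  59  57  57  58  60  71  90 103 114 132]
 [ 62  61  60  60  61  61  61  58  59  61  66  87 112 129 136 143]
 [ 74  71  66  62  61  61  60  60  66  72  81 101 127 141 146 148]
 [ 93  87  79  68  62  59  60  66  79  94 101 119 137 145 147 148]
 [104 100  89  77  66  60  63  75  95 108 114 127 141 146 147 148]
 [104 100  91  78  66  60  68  86 102 109 113 127 140 145 146 148]
 [ 99  92  84  73  63  61  72  93 106 109 111 126 140 145 146 147]
 [ 85  79  72  65  60  60  76  95 108 112 120 133 143 146 147 148]
 [ 75  67  63  60  60  63  76  96 107 117 131 142 146 148 148 1
[... 175 characters left out ...]
 135 144 147 147 147 147 146]
 [124  99  74  64  65  77 103 127 138 144 148 149 150 148 148 147]
 [163 120  80  65  67  83 114 137 146 150 152 153 152 150 148 146]
 [185 126  79  65  66  84 116 139 148 152 155 154 152 150 148 147]
 [187 121  75  64  65  81 108 134 147 152 153 153 151 150 148 147]
 [178 113  72  63  64  72  96 126 144 150 151 150 150 150 149 149]
 [162 101  69  63  62  68  89 123 143 149 149 148 149 150 150 150]
 [142  89  67  64  63  67  87 121 143 149 149 148 148 149 151 151]
 [127  79  65  65  65  67  82 113 137 147 149 148 148 150 149 149]
 [116  74  65  63  65  66  73  97 126 144 148 149 148 149 149 149]
 [102  68  64  64  64  64  68  89 122 142 151 150 150 149 149 149]]
```

No force with the TCP reading below the table, and the side image puts the tips at row 200, about 28–30 mm above the TCP. I'll lower another 8 mm, then approach the handle gently.

>>> carry_out --dp '[[0.2,0,0],[0.2,0,0],[0.2,0,0],[0.1,0,0],[0.1,0,0]]' --dr '[[0,0,0],[0,0,0],[0,0,0],[0,0,0],[0,0,0]]'

```text
clock: 17.73
tool_pos: [0.377, -0.2419, -0.0106]
eef_rot: [-0.221, 0.672, 0.221, 0.672]
contact_force: [0.3, 0.2, -0.3]
opening: -0.0002
```

>>> carry_out --dp '[[0,-0.4,0],[0,-0.4,0],[0,-0.2,0],[0,-0.2,0],[0,-0.1,0]]' --dr '[[0,0,0],[0,0,0],[0,0,0],[0,0,0],[0,0,0]]'

```text
clock: 18.35
tool_pos: [0.3848, -0.2525, -0.0105]
eef_rot: [-0.221, 0.672, 0.221, 0.672]
contact_force: [0.6, 0.1, -0.1]
opening: -0.0001
```

>>> carry_out --dp '[[0,-0.1,0],[0,-0.1,0],[0,-0.1,0],[0,-0.1,0],[0,-0.1,0]]' --dr '[[0,0,0],[0,0,0],[0,0,0],[0,0,0],[0,0,0]]'

```text
clock: 18.98
tool_pos: [0.3872, -0.2562, -0.0107]
eef_rot: [-0.22, 0.672, 0.221, 0.671]
contact_force: [-4.5, 2.1, 1.8]
opening: 0.0
```

```bash
python3 st.py
```

```text
t 19.025 pos [ 0.3874 -0.2564 -0.0106] F tool xyz [-2.    4.24 -2.93] yaw 36.38 r 0.0646 fingerang -159.06 v in tool yz [ 17.2 -62.3]
```

>>> carry_out --dp '[[0,-0.22,-0.06],[0,-0.33,-0.08],[0,-0.33,-0.08],[0,-0.33,-0.08],[0,-0.33,-0.08]]' --dr '[[-2,0,0],[-3,0,0],[-3,0,0],[-3,0,0],[-3,0,0]]'

```text
clock: 19.7
tool_pos: [0.395, -0.2705, -0.0106]
eef_rot: [-0.301, 0.64, 0.302, 0.64]
contact_force: [-3.9, 1.4, 1.4]
opening: 0.0002
```

```bash
python3 - <<'E'
from st import *
for d in landmark_of("wrist","lever_grip")[:2]:
    l=d["location"];print(np.round(l,3),round(d["confidence"],2),np.degrees(np.arctan2(*(l[:2]-O)[::-1])).round(1))
E
```

```text
t 19.75 pos [ 0.3953 -0.2708 -0.0106] F tool xyz [-0.81  4.09 -1.44] yaw 50.59 r 0.0644 fingerang -144.4 v in tool yz [ 16.7 -62.3]
[ 0.411 -0.284  0.033] 0.97 -125.8
```

>>> carry_out --dp '[[0,-0.44,-0.1],[0,-0.54,-0.13],[0,-0.54,-0.13],[0,-0.54,-0.13],[0,-0.44,-0.1]]' --dr '[[-4,0,0],[-5,0,0],[-5,0,0],[-5,0,0],[-4,0,0]]'

```text
clock: 20.48
tool_pos: [0.4135, -0.2879, -0.0107]
eef_rot: [-0.423, 0.567, 0.423, 0.567]
contact_force: [-4.0, 1.3, 1.6]
opening: -0.0002
```

```bash
python3 st.py
```

```text
t 20.525 pos [ 0.414  -0.2882 -0.0106] F tool xyz [-0.33  3.89  0.55] yaw 73.59 r 0.0645 fingerang -121.56 v in tool yz [ 16.8 -62.2]
```

>>> carry_out --dp '[[0,-0.44,-0.1],[0,-0.54,-0.13],[0,-0.54,-0.13],[0,-0.54,-0.13],[0,-0.44,-0.1]]' --dr '[[-4,0,0],[-5,0,0],[-5,0,0],[-5,0,0],[-4,0,0]]'

```text
clock: 21.2
tool_pos: [0.4372, -0.2968, -0.0107]
eef_rot: [-0.527, 0.471, 0.527, 0.471]
contact_force: [-3.6, 1.6, -0.2]
opening: 0.0001
```

```bash
python3 - <<'E'
from st import *
for d in landmark_of("wrist","lever_grip")[:2]:
    l=d["location"];print(np.round(l,3),round(d["confidence"],2),np.degrees(np.arctan2(*(l[:2]-O)[::-1])).round(1))
E
```

```text
t 21.25 pos [ 0.4377 -0.297  -0.0106] F tool xyz [0.05 3.6  2.29] yaw 96.54 r 0.0644 fingerang -98.95 v in tool yz [ 17.2 -62.1]
[ 0.46  -0.297  0.032] 0.89 -79.3
```

>>> carry_out --dp '[[0,-0.22,-0.05],[0,-0.22,-0.05],[0,-0.22,-0.05],[0,-0.22,-0.05],[0,-0.22,-0.05]]' --dr '[[-2,0,0],[-2,0,0],[-2,0,0],[-2,0,0],[-2,0,0]]'

```text
clock: 21.98
tool_pos: [0.4488, -0.2976, -0.0106]
eef_rot: [-0.567, 0.423, 0.567, 0.423]
contact_force: [-2.8, -0.3, -0.5]
opening: -0.0002
```

```bash
python3 st.py
```

```text
t 22.025 pos [ 0.4491 -0.2976 -0.0105] F tool xyz [0.49 3.08 1.46] yaw 106.58 r 0.0643 fingerang -88.74 v in tool yz [ 17. -62.]
```

>>> carry_out --dp '[[0,-0.11,-0.03],[0,-0.11,-0.02],[0,-0.11,-0.03],[0,-0.11,-0.02],[0,-0.05,-0.01]]' --dr '[[-1,0,0],[-1,0,0],[-1,0,0],[-1,0,0],[-0.5,0,0]]'

```text
clock: 22.7
tool_pos: [0.4539, -0.2972, -0.0104]
eef_rot: [0.583, -0.401, -0.582, -0.401]
contact_force: [-3.2, -0.8, 0.3]
opening: -0.0003
```

>>> carry_out --dp '[[0,-0.05,-0.01],[0,-0.05,-0.01],[0,-0.05,-0.01],[0,-0.05,-0.01],[0,-0.05,-0.01]]' --dr '[[-0.5,0,0],[-0.5,0,0],[-0.5,0,0],[-0.5,0,0],[-0.5,0,0]]'

```text
clock: 23.32
tool_pos: [0.4564, -0.2968, -0.0104]
eef_rot: [0.591, -0.388, -0.591, -0.388]
contact_force: [-3.9, -0.8, -1.6]
opening: 0.0001
```

```bash
python3 st.py
```

```text
t 23.375 pos [ 0.4564 -0.2968 -0.0104] F tool xyz [1.19 4.05 0.62] yaw 113.43 r 0.0641 fingerang -82.17 v in tool yz [ 17.2 -61.7]
```

>>> carry_out --dp '[[0,-0.05,-0.01],[0,-0.05,-0.01],[0,-0.05,-0.02],[0,-0.05,-0.01],[0,-0.05,-0.01]]' --dr '[[-0.5,0,0],[-0.5,0,0],[-0.5,0,0],[-0.5,0,0],[-0.5,0,0]]'

```text
clock: 24.05
tool_pos: [0.4586, -0.2964, -0.0104]
eef_rot: [0.599, -0.375, -0.599, -0.375]
contact_force: [-4.7, -3.4, -0.6]
opening: -0.0002
```

```bash
python3 st.py
```

```text
t 24.1 pos [ 0.4586 -0.2965 -0.0104] F tool xyz [-0.22  5.68 -0.79] yaw 115.94 r 0.0641 fingerang -80.17 v in tool yz [ 17.8 -61.6]
```

>>> carry_out --dp '[[0,-0.03,-0.01],[0,-0.03,-0.01],[0,-0.03,-0.01],[0,0,0],[0,0,0]]' --dr '[[-0.3,0,0],[-0.3,0,0],[-0.3,0,0],[0,0,0],[0,0,0]]'

```text
clock: 24.78
tool_pos: [0.459, -0.2965, -0.0105]
eef_rot: [-0.602, 0.371, 0.603, 0.37]
contact_force: [-8.0, -4.5, 0.2]
opening: 0.0001
```

```bash
python3 st.py
```

```text
t 24.825 pos [ 0.459  -0.2965 -0.0105] F tool xyz [ 0.04  8.5  -0.33] yaw 116.8 r 0.0642 fingerang -79.87 v in tool yz [ 18.4 -61.5]
```

>>> carry_out --dp '[[0,-0.03,0],[0,-0.03,0],[0,-0.03,0],[0,0,0],[0,0,0]]' --dr '[[0,0,0],[0,0,0],[0,0,0],[0,0,0],[0,0,0]]'

```text
clock: 25.5
tool_pos: [0.4593, -0.2964, -0.0105]
eef_rot: [-0.602, 0.371, 0.603, 0.37]
contact_force: [-9.5, -5.7, 0.4]
opening: -0.0001
```

```bash
python3 st.py
```

```text
t 25.55 pos [ 0.4593 -0.2964 -0.0105] F tool xyz [-0.3  10.68 -1.52] yaw 116.81 r 0.0642 fingerang -79.57 v in tool yz [ 18.1 -61.6]
```

>>> carry_out --dp '[[0,-0.03,0],[0,-0.03,0],[0,-0.03,0],[0,-0.02,0],[0,0,0]]' --dr '[[0,0,0],[0,0,0],[0,0,0],[0,0,0],[0,0,0]]'

```text
clock: 26.22
tool_pos: [0.4597, -0.2963, -0.0106]
eef_rot: [-0.602, 0.371, 0.603, 0.369]
contact_force: [-11.9, -7.3, 2.3]
opening: 0.0004
```

```bash
python3 -c "
import st
st.lookf(4)"
```

```text
t 26.275 pos [ 0.4597 -0.2963 -0.0106] F tool xyz [-1.89 13.9  -1.34] yaw 116.82 r 0.0641 fingerang -79.23 v in tool yz [ 17.7 -61.6]
t 26.475 pos [ 0.4596 -0.2963 -0.0106] F tool xyz [-1.97 13.69 -1.21] yaw 116.81 r 0.0641 fingerang -79.26 v in tool yz [ 17.7 -61.6]
```

>>> carry_out --dp '[[0,0,0],[0,0,0],[0,0,0],[0,0,0],[0,0,0]]' --dr '[[0,0,0],[0,0,0],[0,0,0],[0,0,0],[0,0,0]]'

```text
clock: 27.15
tool_pos: [0.4597, -0.2963, -0.0106]
eef_rot: [-0.602, 0.371, 0.603, 0.37]
contact_force: [-12.8, -7.8, 1.8]
opening: -0.0002
```

>>> carry_out --dp '[[0,0,0],[0,0,0],[0,0,0],[0,0,0],[0,0,0]]' --dr '[[0,0,0],[0,0,0],[0,0,0],[0,0,0],[0,0,0]]'

```text
clock: 27.78
tool_pos: [0.4597, -0.2963, -0.0106]
eef_rot: [-0.602, 0.371, 0.603, 0.37]
contact_force: [-12.1, -7.0, 1.9]
opening: 0.0001
```

```bash
python3 -c "
import st
st.lookf(3)
from h import *
for c in ('wrist','side'):
  read_camera(c)
  for d in landmark_of(c,'lever_grip')[:2]:
    l=d['location'];print(c,np.round(l,3),round(d['confidence'],2),np.degrees(np.arctan2(*(l[:2]-O)[::-1])).round(1))"
```

```text
t 27.825 pos [ 0.4597 -0.2963 -0.0106] F tool xyz [-1.25 13.66 -1.5 ] yaw 116.81 r 0.0641 fingerang -79.24 v in tool yz [ 17.7 -61.6]
t 27.975 pos [ 0.4597 -0.2963 -0.0106] F tool xyz [-1.46 13.61 -1.19] yaw 116.81 r 0.0641 fingerang -79.25 v in tool yz [ 17.7 -61.6]
side [ 0.445 -0.236 -0.   ] 0.7 -140.4
side [0.439 0.258 0.001] 0.65 91.0
```

>>> carry_out --dp '[[0,0.3,0],[0,0.8,0],[0,1.2,0],[0,0.7,0],[0,0,0]]' --dr '[[0,0,0],[0,0,0],[0,0,0],[0,0,0],[0,0,0]]'

```text
clock: 28.85
tool_pos: [0.4343, -0.3089, -0.0105]
eef_rot: [0.602, -0.371, -0.602, -0.371]
contact_force: [0.9, -0.3, -0.1]
opening: -0.0004
```

>>> carry_out --dp '[[-2,0,0],[-4,0,0],[-4,0,0],[-4,0,0],[-2,0,0]]' --dr '[[0,0,0],[0,0,0],[0,0,0],[0,0,0],[0,0,0]]'

```text
clock: 29.48
tool_pos: [0.4358, -0.3094, 0.1523]
eef_rot: [0.604, -0.371, -0.601, -0.37]
contact_force: [0.5, -0.1, -0.2]
opening: 0.0001
```

```bash
python3 - <<'E'
from st import *
import cv2
for i in range(6): read_camera("wrist")
s=read_state();im=read_camera("wrist")[:,:,::-1].copy();np.savez("pics/w7.npz",p=s["tool_pos"],q=s["eef_rot"]);cv2.imwrite("pics/w7.png",im)
for l in("nest","lever_grip","stop","blue_vial","white_vial"):
  for d in landmark_of("wrist",l)[:2]:
    w=d["location"];print(l,np.round(w,3),round(d["confidence"],2),np.degrees(np.arctan2(*(w[:2]-O)[::-1])).round(1))
E
```

```text
t 29.525 pos [ 0.4367 -0.3102  0.1543] F tool xyz [-1.19 -0.85 -0.82] yaw 116.79 r 0.0777 fingerang -98.17 v in tool yz [ 44.5 -63.7]
nest [ 0.457 -0.196  0.012] 0.69 76.3
nest [ 0.455 -0.081  0.002] 0.24 87.2
lever_grip [ 0.476 -0.289  0.031] 0.86 -62.6
stop [ 0.465 -0.248  0.035] 0.89 -41.6
blue_vial [ 0.452 -0.199  0.014] 0.67 82.1
white_vial [ 0.452 -0.082  0.002] 0.93 88.5
```

View pics/w7.png

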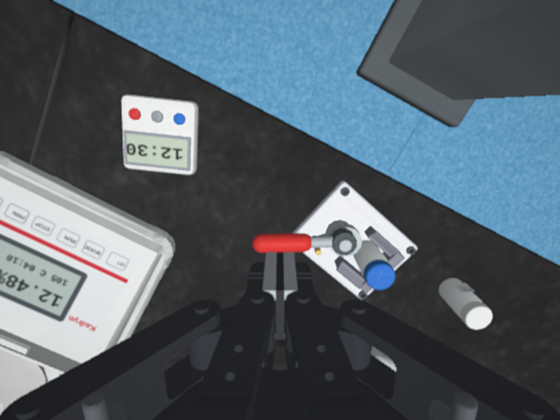

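The vial stands in the nest with its cap at (380,275). The lever lies level at row 242 with its neck against the brass pin at (318,251), and the white vial at (475,310) is where it was.

```bash
python3 -c "
from cell import *
print(read_state()['contact_force']);print(close_job())"
```

```text
[ 0.08333326  0.24072869 -0.57383761]
the job is handed in; nothing more can be done
None
```

The blue-capped vial is standing in the clamp nest, released. The lever is turned to its brass stop pin, and the job was handed in at about 30 s of the 69 s allowed.

- **Seating:** I felt the stop when the finger nearly stopped moving and the push rose from about 4 N to over 8 N. I then held 13.6–13.9 N on the lever's side for about 1.7 s. The highest lever push I read was about 15 N (the total wrist force), but I only had readings at intervals, not a continuous record.
- **Last checks:** After backing off, the wrist picture shows the vial upright in the nest and the lever's neck against the pin. The handle is at about 1.51 rad, within the 1.48–1.66 rad stop range. The vial network put the vial's underside at (0.452, -0.199, 0.014), within about 5 mm of the nest. The white vial is where it was, and the gripper was touching nothing. I did not re-measure the red vial, beaker or other objects at the end.
- **What disagreed:** My first lever push met no force and did not move the lever. The cameras showed the shut fingertips ending about 30 mm above the reported tool point, so the fingers had passed over the handle. I backed off, lowered the tool until the reported point was about 10 mm below the table, and pushed again. I did not find the cause of that offset.

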